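Load the covered jar on the bench shaker and start it

ROBOT

A 6-joint arm with a two-finger parallel gripper is mounted at the origin on the work surface. World frame = base frame: x ahead of the robot, y to its left, z up, the work surface at z = 0. Lengths are in m, angles in rad, forces in N, time in s.
With the tool pointing down it reaches from about 0.25 to 0.725 m from the base axis. Payload 4 kg.
Tool frame: the origin (TCP) lies at the very end of the fingers, on their centre line; the grasp point (between the pads) lies 19 mm behind it; z points along the fingers, y is the line along which they close (so a half turn about z gives the same grasp; the last joint's range is limited). The gripper opens to 85 mm and grips with 20 to 120 N. Pads are 22 mm wide; open, the fingers measure 114 mm over their backs; the gripper's body (76 mm by 85 mm) begins 54 mm behind the grasp point. The pads swing forward as they close: fully open they stand 13 mm farther back than shut.
Start: joints at [-1.14, 0.241, 0.005, 1.335, 0, 1.571], TCP at [0.209, -0.454, 0.231] pointing down, gripper open.
Joint ranges: [-2.72, 2.72], [-1.05, 1.87], [-1.09, 1.28], [-1.99, 2.15], [-1.42, 1.44], [-3.14, 3.14]. Speed limits (rad/s): [2.79, 2.79, 3.14, 3.14, 3.14, 3.14].

INTERFACE

Orientations are given as a unit quaternion [x, y, z, w].
In Python, from workcell import monitor, viewer, job gives the robot as it stands.
- The arm moves only by the tool arm_command, never from a script. Its argument "increments" is a list of rows, each an object of numbers: "dx", "dy", "dz": the shift along the tool's x, y, z in cm; "wx", "wy", "wz": the turn, a rotation vector about the tool's x, y, z in rad; "grip": the finger opening in cm, from 0 to 8.54. In form: [{"dx": .., "dy": .., "dz": .., "wx": .., "wy": .., "wz": .., "grip": ..}, ...]. A call has 1 to 10 rows; each row is the pose to reach, as a shift and turn from the pose commanded when the call began, along the tool's axes at that moment; what a row does not reach only later rows make up. A row lasts 1/10 s, in which the tool goes at most 50 mm and 8.59 degrees, less where a joint would pass 70% of its speed; a pose out of reach is approached as far as the arm can. A call with a gripper value outside its range is refused whole. The fingers move at their own pace and stop on an object; the grip force is fixed at half the most. Time passes only in rows, so rows that repeat a pose let the fingers close. It gives the time, the measured TCP pose, the force, the opening and the grip force at its end, in the units of the state.
- monitor.get_obs(): the state, without advancing time (a new reading comes with each control period).
- viewer.camera(name): name is "side" or "top" or "wrist"; returns (picture, depth): 420x560x3 uint8, red, green, blue; 420x560 float32, m along the optical axis (not along the pixel's ray), 0 where there is no reading.
- viewer.get_calibration(name): a dict with "fovy" (degrees; the focal length in pixels is half the picture's height over the tangent of half this angle, whatever the lens; pixels are square), "cx", "cy" (the principal point, pixels), "view" (4x4, takes a point from world to camera coordinates). Camera axes: x right, y up, looking along -z (the intrinsics and any distortion apply to the point x, -y, -z); pixel columns grow to the right and rows downward; lengths in m; the calibration is good to about 2 mm. A picture is of the moment at which its call begins: read the wrist's pose just before it. get_calibration takes no time and is no camera call; for the wrist camera it gives the pose at the moment of the call.
- job.job_done(): hands the job in; it is judged then, once.
The state is a dict: "clock": time; "joint_pos": joint angles; "joint_vel": joint speeds; "tau": joint torques, N m; "eef_pos": TCP position; "tool_rot": TCP orientation; "ft_force": force on the tool from outside, world axes, zero at the start; "ft_torque": the same for the moment, N m; "grip_width": finger opening in m; "grasp_force": force on a finger pad.
Only numpy, scipy, OpenCV 4.12 (cv2) and the standard library are available. Lean on these libraries where they do the work, as an engineer would, in place of code of your own. Each camera call takes 0.05 s, during which the arm holds its last target. There are 200 camera calls.

TASK

Stand the open white jar on the shaker's round platform, inside its raised lip, and then gently set the blue lid on the jar so that it sits seated and level on the rim; do not drop or tip the jar or drop the lid. Only then slide the black transport lock all the way to its end stop at the green dot, and after that press the green start button fully in and let go. Leave the tip box, the cup and the tube rack where they are.

Things in the scene. Friction and masses are not known exactly. Their poses are not given: they have to be found in the camera images.
- shaker: White bench shaker with a blue band, fixed, 240 (x) x 250 (y) x 70 mm high. Origin: centre of its underside, on the bench; x points away from its control side, y along the travel of the lock. Its round platform stands 12 mm above the 70 mm deck; the lock and the start button stand on the deck near the -x edge (local x = -85 mm).
- platform (a point): Centre of the top of the shaker's black round platform, 82 mm above the bench, 35 mm from the shaker's origin along its +x. The flat is 90 mm in diameter inside a steel lip 5 mm wide and 5 mm high.
- jar: White open round jar, loose: 64 mm outside diameter, 55 mm high, straight wall 4 mm thick (mouth 56 mm), floor 5 mm, about 0.12 kg. Origin: centre of its underside; z up.
- jar_rim (a point): Centre of the jar's mouth, at rim height, 55 mm above the jar's origin.
- lid: Loose blue round lid, about 0.06 kg, right way up on the bench. From below: plug 48 mm in diameter, 5 mm deep, that enters the jar's mouth; flange 70 mm in diameter, 4 mm thick, that rests on the rim; orange round knob 18 mm in diameter, 9 to 33 mm above the origin. Origin: centre of the plug's underside; z up. Seated, it lies 5 mm below the jar's rim.
- lock (a joint): Black transport lock, sliding along the shaker's +y: 0 m = locked (end at the red dot), 0.070 m = released, at the end stop beside the green dot. It starts at 0 to 0.02 m, takes about 1.5 N to slide plus about 3 N per m/s, and stays where it is left.
- lock_top (a point): Centre of the top of the lock's grip, which is a block 28 (shaker x) x 20 (shaker y) x 40 mm tall, rising from a low aluminium track; it moves with the lock. It can be gripped across either width, from above.
- start (a joint): Green round start button, spring loaded, pressed straight down: 0 = out, 0.006 m = fully in (about 5 N). It counts as pressed from 0.0045 m.
- start_top (a point): Centre of the top of the start button's cap, 28 mm in diameter, which sinks when pressed. Nothing else stands within 50 mm of its centre but its own low housing.
- tip_box: Bystander: green pipette-tip box with a yellow insert, 120 x 82 x 64 mm, loose. Origin: centre of its underside.
- cup: Bystander: dark brown open cup, 72 mm across the rim, 80 mm high, loose. Not the jar. Origin: centre of its underside.
- tube_rack: Bystander: red tube rack with three vials, 70 x 225 x 46 mm, loose. Origin: centre of its underside.
Mind the look-alikes: they are no part of the job. Of the things that look like the lid, take the one that is farthest to the robot's left at the start.

How it is judged:
On the way, in this order (a step that is already met when the one before it is completed fails the run):
1. the jar stands upright on the platform inside the lip, let go (horizontal distance between jar and platform below 0.016 m and z of jar in the frame of platform below 0.003 m and angle between jar's own z axis and vertical below 0.05 rad and contact force between the fingers and jar below 0.1 N), for 0.2 s.
2. the lid sits seated and level on the jar, let go (horizontal distance between lid and jar_rim below 0.006 m and z of lid in the frame of jar_rim between -0.008 and -0.003 m and angle between lid's own z axis and vertical below 0.04 rad and contact force between the fingers and lid below 0.1 N), for 0.2 s.
3. the lock is at its end stop at the green dot (value of joint lock above 0.066 m), for 0.2 s.
4. the start button is pressed fully in (value of joint start above 0.0045 m), for 0.05 s.
At the end, for the whole second after the job is handed in: The jar stands still and upright (0.05 rad) on the platform, within 16 mm of its centre and 3 mm of its top; the lid sits level (0.04 rad) on the jar, within 6 mm of centre, plug 3 to 8 mm below the rim; the lock is within 4 mm of its end stop (0.070 m); the button is out (under 2 mm) (horizontal distance between jar and platform below 0.016 m and z of jar in the frame of platform below 0.003 m and angle between jar's own z axis and vertical below 0.05 rad and horizontal distance between lid and jar_rim below 0.006 m and z of lid in the frame of jar_rim between -0.008 and -0.003 m and angle between lid's own z axis and vertical below 0.04 rad and value of joint lock above 0.066 m and value of joint start below 0.002 m and linear speed of each of jar, lid below 0.01 m/s); the robot touches nothing.
It fails at once if the jar is tipped more than 0.5 rad (angle between jar's own z axis and vertical above 0.5 rad).
It fails at once if the lid or the jar is dropped: it moves faster than 0.5 m/s with no finger on it (a fall of more than about 13 mm) ((linear speed of lid above 0.5 m/s and contact force between the fingers and lid below 0.01 N) or (linear speed of jar above 0.5 m/s and contact force between the fingers and jar below 0.01 N)).
It fails at once if the start button is pressed while the lock is not at its end stop (value of joint start above 0.0045 m and value of joint lock below 0.064 m).
It fails at once if the lock is released (more than 10 mm beyond its starting range) before the lid is on the jar (value of joint lock above 0.03 m and distance between lid and jar_rim above 0.03 m).
It fails at once if the tip box, the cup or the tube rack is moved more than 25 mm (distance of any of tip_box, cup, tube_rack from where it was at the start of the episode above 0.025 m).
It also fails if it takes over 72 s, if anything falls off the work surface, if the arm or the gripper's body presses on something with over 40 N, if the wrist force passes 120 N, or if a joint passes its speed limit or range.

## Working session

There is one attempt and no reset: what is moved stays moved. The work goes in short steps, Python scripts to look and compute and a tool call to move; the robot and the scene stay as the last step left them, time stands still between calls to the robot, and variables do not carry over. Pictures are saved under pics/ and viewed, at most 10 in all, crops included, and the job is handed in when it is done.

Besides the shell and the picture viewer there is one more tool, called after ">>>" as a command line: name --argument value ..., lists and objects as JSON in quotes. arm_command: Moves the arm, as the interface text tells. Its arguments: {"type":"object","properties":{"increments":{"type":"array","items":{"type":"object","properties":{"dx":{"type":"number"},"dy":{"type":"number"},"dz":{"type":"number"},"wx":{"type":"number"},"wy":{"type":"number"},"wz":{"type":"number"},"grip":{"type":"number"}}}}},"required":["increments"]}

```bash
ls; mkdir -p pics
cat > h.py <<'E'
import numpy as np,cv2
from workcell import monitor,viewer,job
def snap(n,f):
    p,d=viewer.camera(n);c=viewer.get_calibration(n)
    cv2.imwrite(f'pics/{f}.png',p[:,:,::-1]);np.savez(f'{f}.npz',p=p,d=d,view=c['view'],fovy=c['fovy'],cx=c['cx'],cy=c['cy'],)
    return p,d,c
def load(f): return dict(np.load(f'{f}.npz'))
def px(c,u,v,d=None,z=None):
    f=210/np.tan(np.radians(float(c['fovy']))/2)
    r=np.array([(u-c['cx'])/f,-(v-c['cy'])/f,-1.])
    T=np.linalg.inv(np.array(c['view']))
    if d is None: # intersect plane z
        w=T[:3,:3]@r; d=(z-T[2,3])/w[2]
    return T[:3,:3]@(r*d)+T[:3,3]
def cloud(c,dep):
    f=210/np.tan(np.radians(float(c['fovy']))/2)
    v,u=np.mgrid[:420,:560]
    P=np.stack([(u-c['cx'])/f*dep,-(v-c['cy'])/f*dep,-dep],-1)
    T=np.linalg.inv(np.array(c['view']));return P@T[:3,:3].T+T[:3,3]
E
python3 - <<'E'
from h import *
for n in('top','side'):
    p,d,c=snap(n,n+'0');print({k:(np.round(v,3).tolist() if k=='view' else v) for k,v in c.items()},(d==0).mean())
print(monitor.get_obs())
E
```

```text
pics
{'fovy': 54.283055289049585, 'cx': 275.89934785441983, 'cy': 212.1859853389495, 'view': [[-0.03, -1.0, -0.01, 0.026], [0.994, -0.031, 0.105, -0.548], [-0.105, -0.007, 0.994, -0.942], [0.0, 0.0, 0.0, 1.0]]} 0.0040391156462585035
{'fovy': 53.12524098074279, 'cx': 270.9897035994932, 'cy': 207.51689695663018, 'view': [[-0.891, -0.455, -0.007, 0.481], [0.212, -0.429, 0.878, -0.209], [-0.402, 0.78, 0.478, -0.782], [0.0, 0.0, 0.0, 1.0]]} 0.004179421768707483
{'clock': 0.1, 'joint_pos': array([-1.14001926e+00,  2.41321612e-01,  3.85786784e-03,  1.33518111e+00,
        1.39289360e-05,  1.57082090e+00]), 'joint_vel': array([ 1.76582603e-03, -1.30346268e-03,  3.45589910e-03,  1.89792105e-03,
       -7.12286153e-05,  5.17897126e-04]), 'tau': array([-4.50634552e-04, -3.73137438e+01,  2.53010291e+01,  1.08605743e-02,
       -7.40147442e-06, -4.04835845e-06]), 'eef_pos': array([ 0.20855915, -0.45381157,  0.23050956]), 'tool_rot': array([ 9.76895637e-01,  2.13714902e-01, -1.90747302e-04, -9.04391566e-04]), 'ft_force': array([-0.148072  , -0.83724417, -0.04193533]), 'ft_torque': array([-0.02567757, -0.00029943, -0.00653261]), 'grasp_force': 0.0, 'grip_width': 0.08567021280885337}
```

View pics/top0.png

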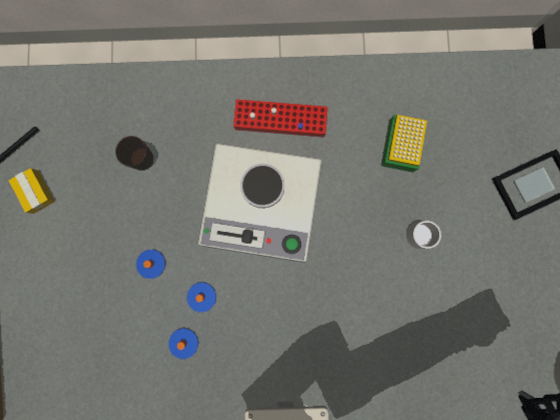

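View pics/side0.png

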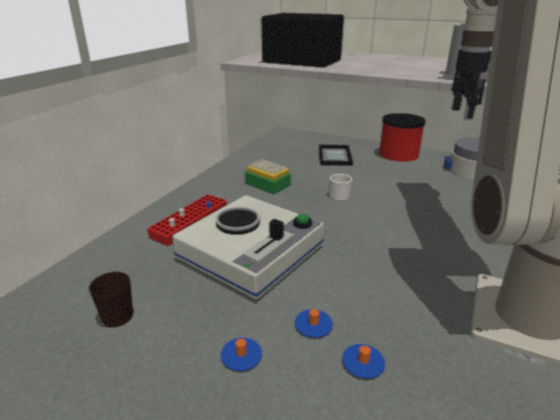

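The top view has the jar at (427,235), the shaker at (262,200), its platform at (263,185), the lock at (247,236) and the button at (291,243). The cup is at (135,153).

There are three lid look-alikes, at (151,264), (201,297) and (183,343). The robot's left is +y, which is image left, so (151,264) should be the lid. I'll check this in world coordinates and in a crop.

Run:
```python
from h import *
c=load('top0');P=cloud(c,c['d']);p=c['p'].astype(int);R,G,B=p[...,0],p[...,1],p[...,2]
T=np.linalg.inv(c['view']);print('cam',T[:3,3])
def circ(m,name,z=None):
    # contour circle from mask, on plane z
    cs,_=cv2.findContours(m.astype(np.uint8),0,1)
    for k in cs:
        if cv2.contourArea(k)<40: continue
        M=np.zeros(m.shape,np.uint8);cv2.drawContours(M,[k],-1,1,-1);q=P[M>0];zz=np.median(q[:,2]) if z is None else z
        w=np.array([px(c,*a[0],z=zz)[:2] for a in k]);(x,y),r=cv2.minEnclosingCircle(w.astype(np.float32))
        print(name,'px',k[:,0].mean(0).round(),'z med/max',np.median(q[:,2]).round(4),q[:,2].max().round(4),'c',round(x,4),round(y,4),'r',round(r,4))
circ((B>110)&(R<60)&(G<100),'lid',.009)
circ((R>150)&(G>60)&(G<130)&(B<90),'knob',.033)
g=(G>100)&(R<80)&(B<110);circ(g,'green')
x=np.zeros(g.shape,bool);x[215:255,408:445]=1
circ(x&(P[...,2]>.045),'jar',.055)
x=np.zeros(g.shape,bool);x[155:212,235:292]=1
circ(x&(P[...,2]>.0775),'platf',.087)
x[:]=0;x[135:268,190:330]=1
m=(x&(P[...,2]>.05)).astype(np.uint8)
k=max(cv2.findContours(m,0,1)[0],key=cv2.contourArea)
w=np.array([px(c,*a[0],z=.07)[:2] for a in k]).astype(np.float32);print('shaker',cv2.minAreaRect(w))
x[:]=0;x[222:250,205:275]=1;q=P[x&(P[...,2]>.095)];print('lock',q.mean(0),q.min(0),q.max(0),len(q))
x[:]=0;x[230:256,278:304]=1;q=P[x&g];print('btn',q.mean(0),q.min(0),q.max(0))
print('benchz',np.median(P[300:320,20:120,2]))
im=p[220:380,100:260].astype(np.uint8)[:,:,::-1];cv2.imwrite('pics/c1.png',cv2.resize(im,(560,560),interpolation=3))
```

```text
cam [0.44671765 0.00325938 0.99434725]
lid px [183. 343.] z med/max 0.009 0.9943 c 0.2497 0.2368 r 0.0343
lid px [202. 297.] z med/max 0.009 0.9943 c 0.3556 0.1928 r 0.0338
lid px [150. 263.] z med/max 0.009 0.9943 c 0.437 0.3136 r 0.0339
green px [291. 244.] z med/max 0.0912 0.0948 c 0.4716 -0.0226 r 0.0132
green px [395. 149.] z med/max 0.0416 0.0479 c 0.7072 -0.3041 r 0.0698
jar px [425. 234.] z med/max 0.0187 0.9943 c 0.484 -0.3311 r 0.033
platf px [262. 185.] z med/max 0.0822 0.9943 c 0.6044 0.0393 r 0.0504
shaker ((0.5696873664855957, 0.045658767223358154), (0.248238205909729, 0.23834826052188873), 79.36800384521484)
lock [0.48582633 0.06853686 0.18414501] [0.44671765 0.00325938 0.09790249] [0.50294367 0.08512911 0.99434725] 141
btn [ 0.47164084 -0.02269187  0.09116818] [ 0.45987043 -0.0356321   0.0816409 ] [ 0.48418626 -0.01075664  0.09477482]
benchz -0.00013805583981174596
```

View pics/c1.png

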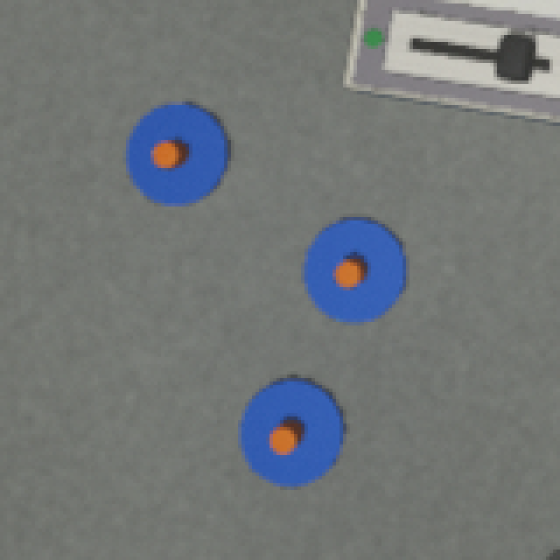

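The crop shows three identical blue discs. The one at crop (178,155), i.e. top-view (151,264), has y = 0.314, against 0.237 and 0.193 for the others, so it is the robot's leftmost and the real lid. I'll take the jar first.

```bash
cat >> h.py <<'E'
from scipy.spatial.transform import Rotation as Ro
def plan(xyz,yaw=None):
    "yaw = world angle (deg) of the tool y axis, tool down"
    o=monitor.get_obs();R=Ro.from_quat(o['tool_rot']);s=R.inv().apply(np.array(xyz)-o['eef_pos'])*100
    w=np.zeros(3)
    if yaw is not None:
        a=np.radians(yaw);y=np.array([np.cos(a),np.sin(a),0]);z=np.array([0,0,-1.]);x=np.cross(y,z)
        w=(R.inv()*Ro.from_matrix(np.stack([x,y,z],1))).as_rotvec()
    m=R.as_matrix();print('t',round(o['clock'],2),'tcp',o['eef_pos'].round(4),'yyaw',np.degrees(np.arctan2(m[1,1],m[0,1])).round(1),'tilt',m[:2,2].round(4),'d cm',s.round(2),'w',w.round(4),'grip',round(o['grip_width'],4),round(o['grasp_force'],1),'F',o['ft_force'].round(1),'q',o['joint_pos'].round(2))
E
python3 - <<'E'
from h import *
plan((.484,-.331,.13),-34.4)
c=load('top0');P=cloud(c,c['d'])
q=P[222:250,230:262].reshape(-1,3);q=q[(q[:,2]>.1)&(q[:,2]<.2)];print(q.mean(0),q.min(0),q.max(0),np.percentile(q[:,2],[10,50,90]),len(q))
q=P[215:255,408:445].reshape(-1,3);q=q[(q[:,2]>.05)&(q[:,2]<.2)];print(q.mean(0),q.min(0),q.max(0),cv2.minEnclosingCircle(q[:,:2].astype(np.float32)))
q=P[155:212,235:292].reshape(-1,3);q=q[(q[:,2]>.0845)&(q[:,2]<.2)];print(q.mean(0),cv2.minEnclosingCircle(q[:,:2].astype(np.float32)))
q=P[240:290,125:175].reshape(-1,3);q=q[(q[:,2]>.025)&(q[:,2]<.2)];print('knob',q.mean(0),q.min(0),q.max(0))
E
```

```text
t 0.1 tcp [ 0.2086 -0.4538  0.2305] yyaw -65.3 tilt [-0.0008  0.0017] d cm [30.16  0.36 10.05] w [-1.800e-03 -5.000e-04 -5.397e-01] grip 0.0857 0.0 F [-0.1 -0.8 -0. ] q [-1.14  0.24  0.    1.34  0.    1.57]
[0.48898558 0.07367489 0.12305106] [0.47505923 0.0633151  0.1028809 ] [0.50294367 0.08512911 0.12806928] [0.119826   0.12352279 0.12612709] 127
[ 0.48399226 -0.33169225  0.05391857] [ 0.45335044 -0.36491644  0.05009999] [ 0.51558664 -0.30046514  0.05851988] ((0.4837247431278229, -0.3326374590396881), 0.03252990543842316)
[0.60374108 0.04070867 0.08670754] ((0.6048142313957214, 0.03930428996682167), 0.05010256543755531)
knob [0.4360493  0.3148478  0.03207775] [0.42886967 0.30673395 0.02521589] [0.44314456 0.32401464 0.03665483]
```

>>> arm_command --increments '[{"dx": 30.16, "dy": 0.36, "dz": 10, "wz": -0.54, "wx": -0.002, "grip": 8.54}, {"dx": 30.16, "dy": 0.36, "dz": 10, "wz": -0.54, "wx": -0.002, "grip": 8.54}, {"dx": 30.16, "dy": 0.36, "dz": 10, "wz": -0.54, "wx": -0.002, "grip": 8.54}, {"dx": 30.16, "dy": 0.36, "dz": 10, "wz": -0.54, "wx": -0.002, "grip": 8.54}, {"dx": 30.16, "dy": 0.36, "dz": 10, "wz": -0.54, "wx": -0.002, "grip": 8.54}, {"dx": 30.16, "dy": 0.36, "dz": 10, "wz": -0.54, "wx": -0.002, "grip": 8.54}, {"dx": 30.16, "dy": 0.36, "dz": 10, "wz": -0.54, "wx": -0.002, "grip": 8.54}, {"dx": 30.16, "dy": 0.36, "dz": 10, "wz": -0.54, "wx": -0.002, "grip": 8.54}, {"dx": 30.16, "dy": 0.36, "dz": 10, "wz": -0.54, "wx": -0.002, "grip": 8.54}, {"dx": 30.16, "dy": 0.36, "dz": 10, "wz": -0.54, "wx": -0.002, "grip": 8.54}]'

```text
validation failed for argument at $.in...
```

Run:
```python
from h import *
plan((.4839,-.3320,.010),-34.4)
snap('wrist','w1')
```

```text
t 0.1 tcp [ 0.2086 -0.4538  0.2305] yyaw -65.3 tilt [-0.0008  0.0017] d cm [30.1   0.47 22.05] w [-1.800e-03 -5.000e-04 -5.397e-01] grip 0.0857 0.0 F [-0.1 -0.8 -0. ] q [-1.14  0.24  0.    1.34  0.    1.57]
```

View pics/w1.png

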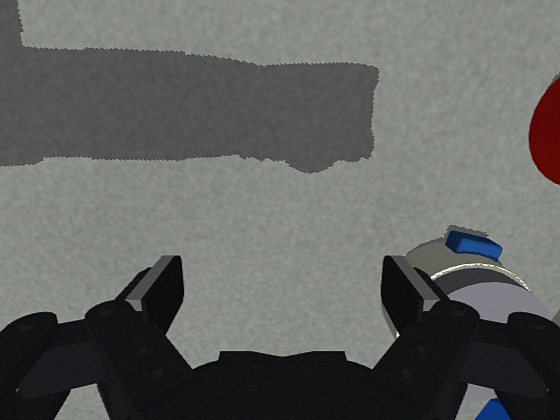

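The wrist view shows only bench and a clutter corner, because the move was refused and the arm is still at its start pose. I'll send rows with every key filled in.

>>> arm_command --increments '[{"dx": 5, "dy": 0, "dz": 1, "wx": 0, "wy": 0, "wz": -0.1, "grip": 8.5}]'

```text
clock: 0.25
eef_pos: [0.2505, -0.4365, 0.2222]
tool_rot: [0.966, 0.259, -0.001, 0.001]
ft_force: [1.8, -0.9, -0.1]
grip_width: 0.0849
grasp_force: 0.0
```

>>> arm_command --increments '[{"dx": 25, "dy": 2.87, "dz": 9, "wx": 0, "wy": 0, "wz": -0.44, "grip": 8.5}, {"dx": 25, "dy": 2.87, "dz": 9, "wx": 0, "wy": 0, "wz": -0.44, "grip": 8.5}, {"dx": 25, "dy": 2.87, "dz": 9, "wx": 0, "wy": 0, "wz": -0.44, "grip": 8.5}, {"dx": 25, "dy": 2.87, "dz": 9, "wx": 0, "wy": 0, "wz": -0.44, "grip": 8.5}, {"dx": 25, "dy": 2.87, "dz": 9, "wx": 0, "wy": 0, "wz": -0.44, "grip": 8.5}, {"dx": 25, "dy": 2.87, "dz": 9, "wx": 0, "wy": 0, "wz": -0.44, "grip": 8.5}, {"dx": 25, "dy": 2.87, "dz": 9, "wx": 0, "wy": 0, "wz": -0.44, "grip": 8.5}, {"dx": 25, "dy": 2.87, "dz": 9, "wx": 0, "wy": 0, "wz": -0.44, "grip": 8.5}, {"dx": 25, "dy": 2.87, "dz": 9, "wx": 0, "wy": 0, "wz": -0.44, "grip": 8.5}, {"dx": 25, "dy": 2.87, "dz": 9, "wx": 0, "wy": 0, "wz": -0.44, "grip": 8.5}]'

```text
clock: 1.25
eef_pos: [0.4825, -0.3332, 0.1324]
tool_rot: [0.885, 0.466, 0.0, 0.001]
ft_force: [0.4, -0.2, 0.2]
grip_width: 0.0848
grasp_force: 0.0
```

Run:
```python
from h import *
plan((.4839,-.3320,.010),-34.4)
snap('wrist','w2')
```

```text
t 1.25 tcp [ 0.4825 -0.3332  0.1324] yyaw -34.5 tilt [ 0.0008 -0.0008] d cm [ 0.18  0.03 12.24] w [ 0.0011  0.0002 -0.0019] grip 0.0848 0.0 F [ 0.4 -0.2  0.2] q [-0.6   0.47  0.07  1.17 -0.    1.57]
```

View pics/w2.png

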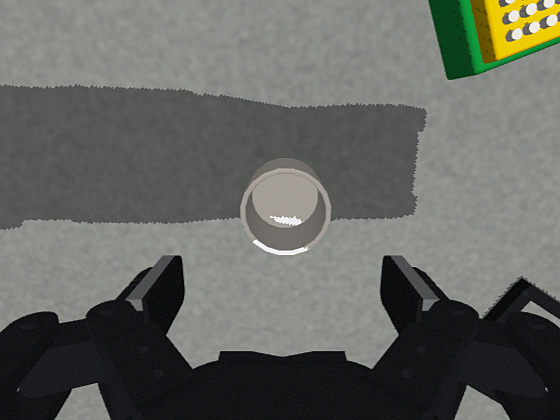

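The wrist view shows the jar's rim at about (286,211), centred between the fingers (mid-column about 282). I'll descend and grip.

>>> arm_command --increments '[{"dx": 0.15, "dy": 0, "dz": 2.5, "wx": 0, "wy": 0, "wz": 0, "grip": 8.5}, {"dx": 0.15, "dy": 0, "dz": 5, "wx": 0, "wy": 0, "wz": 0, "grip": 8.5}, {"dx": 0.15, "dy": 0, "dz": 7.5, "wx": 0, "wy": 0, "wz": 0, "grip": 8.5}, {"dx": 0.15, "dy": 0, "dz": 9.5, "wx": 0, "wy": 0, "wz": 0, "grip": 8.5}, {"dx": 0.15, "dy": 0, "dz": 11, "wx": 0, "wy": 0, "wz": 0, "grip": 8.5}, {"dx": 0.15, "dy": 0, "dz": 12.2, "wx": 0, "wy": 0, "wz": 0, "grip": 8.5}, {"dx": 0.15, "dy": 0, "dz": 12.2, "wx": 0, "wy": 0, "wz": 0, "grip": 8.5}, {"dx": 0.15, "dy": 0, "dz": 12.2, "wx": 0, "wy": 0, "wz": 0, "grip": 8.5}]'

```text
clock: 2.1
eef_pos: [0.4843, -0.3313, 0.01]
tool_rot: [0.885, 0.466, 0.0, 0.0]
ft_force: [-0.1, 0.2, -0.3]
grip_width: 0.0848
grasp_force: 0.0
```

>>> arm_command --increments '[{"dx": 0, "dy": 0, "dz": 0, "wx": 0, "wy": 0, "wz": 0, "grip": 7}, {"dx": 0, "dy": 0, "dz": 0, "wx": 0, "wy": 0, "wz": 0, "grip": 6.6}, {"dx": 0, "dy": 0, "dz": 0, "wx": 0, "wy": 0, "wz": 0, "grip": 6.2}, {"dx": 0, "dy": 0, "dz": 0, "wx": 0, "wy": 0, "wz": 0, "grip": 6}, {"dx": 0, "dy": 0, "dz": 0, "wx": 0, "wy": 0, "wz": 0, "grip": 6}, {"dx": 0, "dy": 0, "dz": 0, "wx": 0, "wy": 0, "wz": 0, "grip": 6}, {"dx": 0, "dy": 0, "dz": 0, "wx": 0, "wy": 0, "wz": 0, "grip": 6}]'

```text
clock: 2.8
eef_pos: [0.4856, -0.3318, 0.0114]
tool_rot: [0.884, 0.467, 0.001, 0.002]
ft_force: [-1.3, -0.7, 4.6]
grip_width: 0.0632
grasp_force: 65.1
```

>>> arm_command --increments '[{"dx": 0, "dy": 0, "dz": -0.8, "wx": 0, "wy": 0, "wz": 0, "grip": 6}, {"dx": 0, "dy": 0, "dz": -2, "wx": 0, "wy": 0, "wz": 0, "grip": 6}, {"dx": 0, "dy": 0, "dz": -4, "wx": 0, "wy": 0, "wz": 0, "grip": 6}, {"dx": 0, "dy": 0, "dz": -6, "wx": 0, "wy": 0, "wz": 0, "grip": 6}, {"dx": 0, "dy": 0, "dz": -8, "wx": 0, "wy": 0, "wz": 0, "grip": 6}, {"dx": 0, "dy": 0, "dz": -10, "wx": 0, "wy": 0, "wz": 0, "grip": 6}, {"dx": 0, "dy": 0, "dz": -12, "wx": 0, "wy": 0, "wz": 0, "grip": 6}, {"dx": 0, "dy": 0, "dz": -13, "wx": 0, "wy": 0, "wz": 0, "grip": 6}, {"dx": 0, "dy": 0, "dz": -13, "wx": 0, "wy": 0, "wz": 0, "grip": 6}, {"dx": 0, "dy": 0, "dz": -13, "wx": 0, "wy": 0, "wz": 0, "grip": 6}]'

```text
clock: 3.8
eef_pos: [0.484, -0.3306, 0.1391]
tool_rot: [0.884, 0.467, -0.0, -0.0]
ft_force: [-1.1, -0.5, -2.1]
grip_width: 0.0632
grasp_force: 65.8
```

Run:
```python
from h import *
plan((.6045,.0393,.150),3.7)
p,d,c=snap('wrist','w3');P=cloud(c,d)
o=monitor.get_obs();m=(p.min(2)>90)&(abs(P[...,2]-o['eef_pos'][2])<.07)
q=P[m];print(q.min(0),q.max(0),len(q))
```

```text
t 3.8 tcp [ 0.484  -0.3306  0.1391] yyaw -34.4 tilt [-0.0005  0.0004] d cm [ 37.33 -10.94  -1.08] w [-6.000e-04 -2.000e-04 -6.646e-01] grip 0.0632 65.8 F [-1.1 -0.5 -2.1] q [-0.6   0.46  0.08  1.19  0.    1.57]
[ 0.42828894 -0.37022212  0.12721744] [ 0.53702966 -0.2830938   0.20819397] 22704
```

View pics/w3.png

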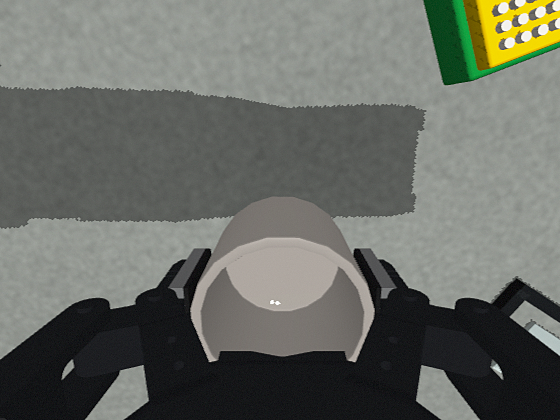

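The jar is held between the pads, with its rim ellipse centred near (283,300), and it is level. Next I'll carry it to the platform.

>>> arm_command --increments '[{"dx": 1.1, "dy": -0.3, "dz": -1, "wx": 0, "wy": 0, "wz": -0.02, "grip": 6}, {"dx": 3.4, "dy": -1, "dz": -2, "wx": 0, "wy": 0, "wz": -0.06, "grip": 6}, {"dx": 6.4, "dy": -1.9, "dz": -3, "wx": 0, "wy": 0, "wz": -0.12, "grip": 6}, {"dx": 10, "dy": -2.9, "dz": -3.5, "wx": 0, "wy": 0, "wz": -0.18, "grip": 6}, {"dx": 14, "dy": -4.1, "dz": -3.5, "wx": 0, "wy": 0, "wz": -0.25, "grip": 6}, {"dx": 18, "dy": -5.3, "dz": -3.5, "wx": 0, "wy": 0, "wz": -0.32, "grip": 6}, {"dx": 22, "dy": -6.4, "dz": -3.5, "wx": 0, "wy": 0, "wz": -0.39, "grip": 6}, {"dx": 26, "dy": -7.6, "dz": -3.5, "wx": 0, "wy": 0, "wz": -0.46, "grip": 6}, {"dx": 29, "dy": -8.5, "dz": -3.5, "wx": 0, "wy": 0, "wz": -0.52, "grip": 6}, {"dx": 31, "dy": -9.1, "dz": -3.5, "wx": 0, "wy": 0, "wz": -0.56, "grip": 6}]'

```text
clock: 4.85
eef_pos: [0.5843, -0.0201, 0.1742]
tool_rot: [0.719, 0.695, -0.0, -0.001]
ft_force: [-0.3, -0.1, -1.4]
grip_width: 0.0632
grasp_force: 65.8
```

Run:
```python
from h import *
plan((.6045,.0393,.130),3.7)
```

```text
t 4.85 tcp [ 0.5843 -0.0201  0.1742] yyaw -2.0 tilt [-0.0011  0.0009] d cm [6.   1.82 4.42] w [-0.001  -0.0009 -0.0987] grip 0.0632 65.8 F [-0.3 -0.1 -1.4] q [-0.03  0.44  0.14  1.27  0.    1.57]
```

>>> arm_command --increments '[{"dx": 2, "dy": 0.6, "dz": 0, "wx": 0, "wy": 0, "wz": -0.03, "grip": 6}, {"dx": 4.2, "dy": 1.3, "dz": 0.5, "wx": 0, "wy": 0, "wz": -0.07, "grip": 6}, {"dx": 5.4, "dy": 1.7, "dz": 1.5, "wx": 0, "wy": 0, "wz": -0.1, "grip": 6}, {"dx": 6, "dy": 1.82, "dz": 3, "wx": 0, "wy": 0, "wz": -0.1, "grip": 6}, {"dx": 6, "dy": 1.82, "dz": 4.5, "wx": 0, "wy": 0, "wz": -0.1, "grip": 6}, {"dx": 6, "dy": 1.82, "dz": 5.7, "wx": 0, "wy": 0, "wz": -0.1, "grip": 6}, {"dx": 6, "dy": 1.82, "dz": 6.5, "wx": 0, "wy": 0, "wz": -0.1, "grip": 6}, {"dx": 6, "dy": 1.82, "dz": 7, "wx": 0, "wy": 0, "wz": -0.1, "grip": 6}, {"dx": 6, "dy": 1.82, "dz": 7, "wx": 0, "wy": 0, "wz": -0.1, "grip": 6}, {"dx": 6, "dy": 1.82, "dz": 7, "wx": 0, "wy": 0, "wz": -0.1, "grip": 6}]'

```text
clock: 5.85
eef_pos: [0.6052, 0.0355, 0.105]
tool_rot: [0.686, 0.728, 0.0, 0.0]
ft_force: [-0.2, -0.3, -1.6]
grip_width: 0.0628
grasp_force: 65.8
```

Run:
```python
from h import *
plan((.6045,.0393,.093),3.7)
p,d,c=snap('side','s2')
cv2.imwrite('pics/c2.png',cv2.resize(p[140:300,150:350],None,fx=3,fy=3)[:,:,::-1])
```

```text
t 5.85 tcp [0.6052 0.0355 0.105 ] yyaw 3.4 tilt [0.0008 0.0001] d cm [ 0.39 -0.05  1.2 ] w [ 0.0008 -0.     -0.0049] grip 0.0628 65.8 F [-0.2 -0.3 -1.6] q [0.06 0.53 0.09 1.14 0.   1.57]
```

View pics/c2.png

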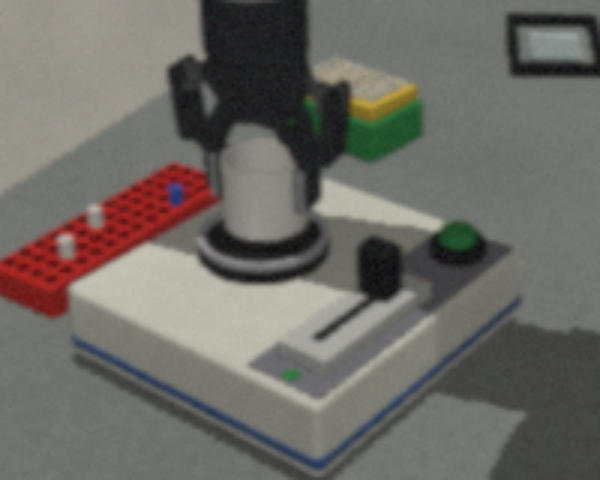

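The side crop shows the jar at about (262,190), upright above the platform and inside the lip. I'll lower it slowly, with a small shift.

>>> arm_command --increments '[{"dx": 0.2, "dy": 0, "dz": 0.2, "wx": 0, "wy": 0, "wz": 0, "grip": 6}, {"dx": 0.35, "dy": 0, "dz": 0.5, "wx": 0, "wy": 0, "wz": 0, "grip": 6}, {"dx": 0.35, "dy": 0, "dz": 0.8, "wx": 0, "wy": 0, "wz": 0, "grip": 6}, {"dx": 0.35, "dy": 0, "dz": 1, "wx": 0, "wy": 0, "wz": 0, "grip": 6}, {"dx": 0.35, "dy": 0, "dz": 1.1, "wx": 0, "wy": 0, "wz": 0, "grip": 6}, {"dx": 0.35, "dy": 0, "dz": 1.15, "wx": 0, "wy": 0, "wz": 0, "grip": 6}, {"dx": 0.35, "dy": 0, "dz": 1.15, "wx": 0, "wy": 0, "wz": 0, "grip": 6}, {"dx": 0.35, "dy": 0, "dz": 1.15, "wx": 0, "wy": 0, "wz": 0, "grip": 6}]'

```text
clock: 6.7
eef_pos: [0.6044, 0.0392, 0.0935]
tool_rot: [0.686, 0.728, 0.0, -0.0]
ft_force: [-3.1, 0.7, 3.7]
grip_width: 0.0635
grasp_force: 66.2
```

The force has risen by about 5 N, so the jar is resting on the platform. Next I release it gently and retreat upward.

>>> arm_command --increments '[{"dx": 0, "dy": 0, "dz": 0, "wx": 0, "wy": 0, "wz": 0, "grip": 6.6}, {"dx": 0, "dy": 0, "dz": 0, "wx": 0, "wy": 0, "wz": 0, "grip": 7.2}, {"dx": 0, "dy": 0, "dz": 0, "wx": 0, "wy": 0, "wz": 0, "grip": 8}, {"dx": 0, "dy": 0, "dz": 0, "wx": 0, "wy": 0, "wz": 0, "grip": 8.5}, {"dx": 0, "dy": 0, "dz": 0, "wx": 0, "wy": 0, "wz": 0, "grip": 8.5}, {"dx": 0, "dy": 0, "dz": -1, "wx": 0, "wy": 0, "wz": 0, "grip": 8.5}, {"dx": 0, "dy": 0, "dz": -3, "wx": 0, "wy": 0, "wz": 0, "grip": 8.5}, {"dx": 0, "dy": 0, "dz": -6, "wx": 0, "wy": 0, "wz": 0, "grip": 8.5}, {"dx": 0, "dy": 0, "dz": -9, "wx": 0, "wy": 0, "wz": 0, "grip": 8.5}, {"dx": 0, "dy": 0, "dz": -12, "wx": 0, "wy": 0, "wz": 0, "grip": 8.5}]'

```text
clock: 7.7
eef_pos: [0.6046, 0.0391, 0.215]
tool_rot: [0.686, 0.728, 0.0, 0.0]
ft_force: [0.6, -0.3, 1.3]
grip_width: 0.0848
grasp_force: 0.0
```

Run:
```python
from h import *
plan((.4365,.3142,.09),35.7)
```

```text
t 7.7 tcp [0.6046 0.0391 0.215 ] yyaw 3.4 tilt [0.0008 0.    ] d cm [ 28.46 -15.15  12.49] w [ 8.000e-04  2.000e-04 -5.631e-01] grip 0.0848 0.0 F [ 0.6 -0.3  1.3] q [ 0.06  0.46  0.28  1.39 -0.    1.58]
```

>>> arm_command --increments '[{"dx": 4, "dy": -2.1, "dz": 0, "wx": 0, "wy": 0, "wz": -0.08, "grip": 4}, {"dx": 8, "dy": -4.3, "dz": 0, "wx": 0, "wy": 0, "wz": -0.16, "grip": 4}, {"dx": 12, "dy": -6.4, "dz": 0, "wx": 0, "wy": 0, "wz": -0.24, "grip": 4}, {"dx": 16, "dy": -8.5, "dz": 1, "wx": 0, "wy": 0, "wz": -0.32, "grip": 4}, {"dx": 20, "dy": -10.6, "dz": 4, "wx": 0, "wy": 0, "wz": -0.4, "grip": 4}, {"dx": 24, "dy": -12.8, "dz": 7, "wx": 0, "wy": 0, "wz": -0.48, "grip": 4}, {"dx": 28.46, "dy": -15.15, "dz": 10, "wx": 0, "wy": 0, "wz": -0.563, "grip": 4}, {"dx": 28.46, "dy": -15.15, "dz": 12, "wx": 0, "wy": 0, "wz": -0.563, "grip": 4}, {"dx": 28.46, "dy": -15.15, "dz": 12, "wx": 0, "wy": 0, "wz": -0.563, "grip": 4}, {"dx": 28.46, "dy": -15.15, "dz": 12, "wx": 0, "wy": 0, "wz": -0.563, "grip": 4}]'

```text
clock: 8.7
eef_pos: [0.4363, 0.3142, 0.0935]
tool_rot: [0.456, 0.89, -0.0, 0.0]
ft_force: [1.0, 0.5, 0.7]
grip_width: 0.0396
grasp_force: 0.0
```

Run:
```python
from h import *
plan((.4365,.3142,.0115),35.7)
p,d,c=snap('wrist','w4');P=cloud(c,d);p=p.astype(int);R,G,B=p[...,0],p[...,1],p[...,2]
for m,z,n in(((B>90)&(R<70)&(G<110),.009,'lid'),((R>130)&(G>40)&(G<140)&(B<90),.033,'knob')):
    for k in cv2.findContours(m.astype(np.uint8),0,1)[0]:
        if cv2.contourArea(k)<200: continue
        w=np.array([px(c,*a[0],z=z)[:2] for a in k]);(x,y),r=cv2.minEnclosingCircle(w.astype(np.float32));print(n,k[:,0].mean(0),round(x,4),round(y,4),round(r,4))
```

```text
t 8.7 tcp [0.4363 0.3142 0.0935] yyaw 35.7 tilt [-0.0001 -0.0007] d cm [-0.01  0.02  8.2 ] w [-0.0005  0.0005  0.0007] grip 0.0396 0.0 F [1.  0.5 0.7] q [ 0.62  0.41 -0.13  1.03 -0.    1.57]
lid [ 99.58704453 268.64777328] 0.3557 0.1951 0.0355
lid [281.89219331 207.6133829 ] 0.4382 0.3157 0.035
lid [ 15.46929825 145.36842105] 0.2561 0.2414 0.0338
knob [ 81.81538462 289.72307692] 0.356 0.1945 0.0087
knob [282.05479452 219.31506849] 0.4381 0.3155 0.0089
```

View pics/w4.png

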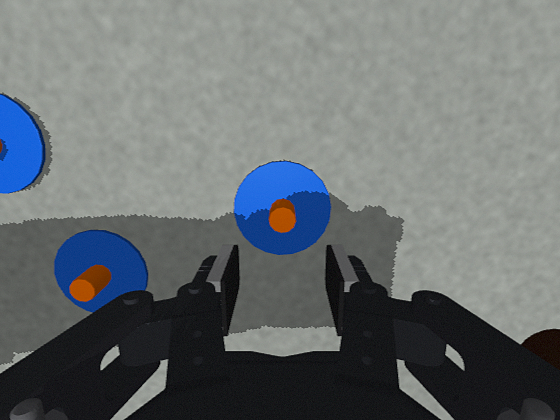

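The wrist view has the lid with its knob at (282,218), midway between the fingers, and the other two lids to the left. Now I descend and grip the knob.

>>> arm_command --increments '[{"dx": 0, "dy": 0.1, "dz": 2, "wx": 0, "wy": 0, "wz": 0, "grip": 4}, {"dx": 0, "dy": 0.1, "dz": 4, "wx": 0, "wy": 0, "wz": 0, "grip": 4}, {"dx": 0, "dy": 0.1, "dz": 6, "wx": 0, "wy": 0, "wz": 0, "grip": 4}, {"dx": 0, "dy": 0.1, "dz": 7.4, "wx": 0, "wy": 0, "wz": 0, "grip": 4}, {"dx": 0, "dy": 0.1, "dz": 8.1, "wx": 0, "wy": 0, "wz": 0, "grip": 4}, {"dx": 0, "dy": 0.1, "dz": 8.1, "wx": 0, "wy": 0, "wz": 0, "grip": 3.2}, {"dx": 0, "dy": 0.1, "dz": 8.1, "wx": 0, "wy": 0, "wz": 0, "grip": 2.6}]'

```text
clock: 9.45
eef_pos: [0.4385, 0.3149, 0.0134]
tool_rot: [0.457, 0.89, 0.001, 0.001]
ft_force: [-0.2, 0.4, 0.5]
grip_width: 0.0258
grasp_force: 0.0
```

>>> arm_command --increments '[{"dx": 0, "dy": 0, "dz": 0, "wx": 0, "wy": 0, "wz": 0, "grip": 2.2}, {"dx": 0, "dy": 0, "dz": 0, "wx": 0, "wy": 0, "wz": 0, "grip": 1.9}, {"dx": 0, "dy": 0, "dz": 0, "wx": 0, "wy": 0, "wz": 0, "grip": 1.6}, {"dx": 0, "dy": 0, "dz": 0, "wx": 0, "wy": 0, "wz": 0, "grip": 1.4}, {"dx": 0, "dy": 0, "dz": 0, "wx": 0, "wy": 0, "wz": 0, "grip": 1.4}, {"dx": 0, "dy": 0, "dz": 0, "wx": 0, "wy": 0, "wz": 0, "grip": 1.4}]'

```text
clock: 10.05
eef_pos: [0.4377, 0.3151, 0.0131]
tool_rot: [0.456, 0.89, 0.001, 0.001]
ft_force: [-0.5, -1.4, 6.1]
grip_width: 0.0162
grasp_force: 58.4
```

>>> arm_command --increments '[{"dx": 0, "dy": 0, "dz": -0.5, "wx": 0, "wy": 0, "wz": 0, "grip": 1.4}, {"dx": 0, "dy": 0, "dz": -1.5, "wx": 0, "wy": 0, "wz": 0, "grip": 1.4}, {"dx": 0, "dy": 0, "dz": -4, "wx": 0, "wy": 0, "wz": 0, "grip": 1.4}, {"dx": 0, "dy": 0, "dz": -7, "wx": 0, "wy": 0, "wz": 0, "grip": 1.4}, {"dx": 0, "dy": 0, "dz": -10, "wx": 0, "wy": 0, "wz": 0, "grip": 1.4}, {"dx": 0, "dy": 0, "dz": -13, "wx": 0, "wy": 0, "wz": 0, "grip": 1.4}, {"dx": 0, "dy": 0, "dz": -15.5, "wx": 0, "wy": 0, "wz": 0, "grip": 1.4}, {"dx": 0, "dy": 0, "dz": -17, "wx": 0, "wy": 0, "wz": 0, "grip": 1.4}, {"dx": 0, "dy": 0, "dz": -17, "wx": 0, "wy": 0, "wz": 0, "grip": 1.4}, {"dx": 0, "dy": 0, "dz": -17, "wx": 0, "wy": 0, "wz": 0, "grip": 1.4}]'

```text
clock: 11.05
eef_pos: [0.437, 0.3147, 0.1821]
tool_rot: [0.456, 0.89, 0.0, 0.0]
ft_force: [0.1, 0.2, -0.7]
grip_width: 0.0155
grasp_force: 58.6
```

Run:
```python
from h import *
p,d,c=snap('top','t2');P=cloud(c,d)
q=P[140:215,220:300].reshape(-1,3);q=q[(q[:,2]>.128)&(q[:,2]<.145)];print('jar',len(q),q.mean(0),cv2.minEnclosingCircle(q[:,:2].astype(np.float32)))
q=P[140:215,220:300].reshape(-1,3);q=q[(q[:,2]>.0845)&(q[:,2]<.09)];print('lip',len(q),cv2.minEnclosingCircle(q[:,:2].astype(np.float32)))
o=monitor.get_obs();pl=plan((.6045,.0393,.19),3.4)
p,d,c=snap('wrist','w5');P=cloud(c,d);p=p.astype(int);m=(p[...,2]>80)&(p[...,0]<70)&(p[...,1]<110)&(P[...,2]>.1)
q=P[m];print('lid',len(q),q.mean(0));A=np.c_[q[:,:2]-q[:,:2].mean(0),np.ones(len(q))];print(np.linalg.lstsq(A,q[:,2],rcond=None)[0])
(x,y),r=cv2.minEnclosingCircle(q[:,:2].astype(np.float32));print(x,y,r)
```

```text
jar 199 [0.60433217 0.03753254 0.1356209 ] ((0.604570746421814, 0.03739216923713684), 0.032202791422605515)
lip 678 ((0.60456782579422, 0.0396234430372715), 0.05004599690437317)
t 11.1 tcp [0.4366 0.3144 0.1812] yyaw 35.7 tilt [-0.0012 -0.0008] d cm [-32.14  -2.42  -0.88] w [-1.400e-03  4.000e-04  5.638e-01] grip 0.0158 58.6 F [-0.4 -0.3 -0.9] q [0.62 0.34 0.01 1.24 0.   1.57]
lid 7174 [0.4331254  0.32226983 0.1780197 ]
[-0.1702237  0.2042651  0.1780197]
0.4261110723018646 0.32718050479888916 0.050453994423151016
```

View pics/w5.png

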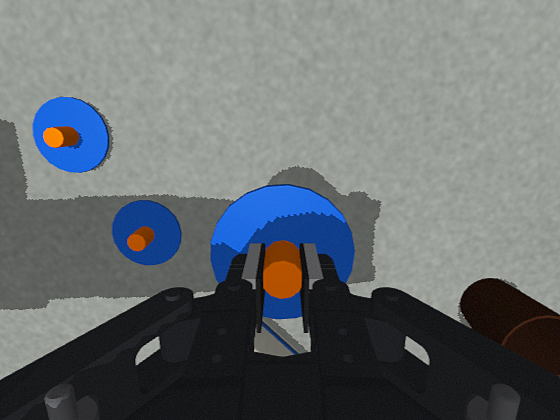

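The wrist view shows the lid held by its knob at (282,275), with the flange around (282,250). I'll fit its tilt and centre numerically.

Run:
```python
from h import *
from scipy.optimize import least_squares
c=load('w5');P=cloud(c,c['d']);p=c['p'].astype(int)
m=((p[...,2]>80)&(p[...,0]<70)&(p[...,2]-p[...,0]>60));m[:,:205]=0;m[:,360:]=0;m[:180]=0;m[322:]=0
m=cv2.erode(m.astype(np.uint8),np.ones((3,3)))>0
q=P[m];q=q[(q[:,2]>.165)&(q[:,2]<.19)];print(len(q),np.percentile(q[:,2],[1,10,50,90,99]))
for _ in range(4):
    mu=q.mean(0);A=np.c_[q[:,:2]-mu[:2],np.ones(len(q))];s=np.linalg.lstsq(A,q[:,2],rcond=None)[0];r=q[:,2]-A@s;q=q[abs(r)<2.5*r.std()]
print('slopes',s,'res',r.std(),'zmean',s[2],len(q))
# circle from upper outline
E=[]
for u in range(215,352,3):
    v=np.where(m[:,u])[0]
    if len(v): E.append(px(c,u,v.min()-1,z=s[2])[:2])
E=np.array(E);f=least_squares(lambda t:np.hypot(E[:,0]-t[0],E[:,1]-t[1])-.035,[.437,.315],loss='soft_l1',f_scale=.001);print('centre',f.x,f.fun.std())
print('cam',np.linalg.inv(c['view'])[:3,3])
```

```text
8171 [0.17526368 0.17590174 0.17664395 0.17740564 0.17803438]
slopes [-0.00279457 -0.00154569  0.17664841] res 0.0005436642130371062 zmean 0.17664841017252883 7979
centre [0.43704175 0.31547503] 0.00037098219688035306
cam [0.39882782 0.36950244 0.32345373]
```

The lid is level (slopes under 0.003) and within about 1 mm of the TCP. I'll carry it over the jar, whose mouth is at about (0.6045, 0.0375).

>>> arm_command --increments '[{"dx": -1.2, "dy": -0.1, "dz": 0, "wx": 0, "wy": 0, "wz": 0.02, "grip": 1.4}, {"dx": -4, "dy": -0.3, "dz": 0, "wx": 0, "wy": 0, "wz": 0.07, "grip": 1.4}, {"dx": -7.5, "dy": -0.6, "dz": 0, "wx": 0, "wy": 0, "wz": 0.13, "grip": 1.4}, {"dx": -11, "dy": -0.9, "dz": 0, "wx": 0, "wy": 0, "wz": 0.19, "grip": 1.4}, {"dx": -14.5, "dy": -1.1, "dz": 0, "wx": 0, "wy": 0, "wz": 0.25, "grip": 1.4}, {"dx": -18, "dy": -1.4, "dz": 0, "wx": 0, "wy": 0, "wz": 0.31, "grip": 1.4}, {"dx": -21.5, "dy": -1.7, "dz": 0, "wx": 0, "wy": 0, "wz": 0.37, "grip": 1.4}, {"dx": -25, "dy": -2, "dz": 0, "wx": 0, "wy": 0, "wz": 0.43, "grip": 1.4}, {"dx": -27.5, "dy": -2.2, "dz": 0, "wx": 0, "wy": 0, "wz": 0.48, "grip": 1.4}, {"dx": -29, "dy": -2.3, "dz": 0, "wx": 0, "wy": 0, "wz": 0.51, "grip": 1.4}]'

```text
clock: 12.15
eef_pos: [0.5881, 0.0629, 0.1808]
tool_rot: [0.668, 0.744, -0.001, -0.0]
ft_force: [-0.2, -0.6, -0.4]
grip_width: 0.0159
grasp_force: 58.6
```

Run:
```python
from h import *
plan((.6047,.0376,.165),3.4)
```

```text
t 12.15 tcp [0.5881 0.0629 0.1808] yyaw 6.2 tilt [-0.0018 -0.0007] d cm [-2.7   1.38  1.58] w [-0.0018  0.0006  0.0487] grip 0.0159 58.6 F [-0.2 -0.6 -0.4] q [ 0.11  0.45  0.17  1.29 -0.    1.57]
```

>>> arm_command --increments '[{"dx": -1.2, "dy": 0.6, "dz": 0, "wx": 0, "wy": 0, "wz": 0.02, "grip": 1.4}, {"dx": -2.2, "dy": 1.1, "dz": 0.3, "wx": 0, "wy": 0, "wz": 0.05, "grip": 1.4}, {"dx": -2.6, "dy": 1.35, "dz": 0.8, "wx": -0.001, "wy": 0, "wz": 0.05, "grip": 1.4}, {"dx": -2.7, "dy": 1.38, "dz": 1.3, "wx": -0.001, "wy": 0, "wz": 0.05, "grip": 1.4}, {"dx": -2.7, "dy": 1.38, "dz": 1.6, "wx": -0.001, "wy": 0, "wz": 0.05, "grip": 1.4}, {"dx": -2.7, "dy": 1.38, "dz": 1.6, "wx": -0.001, "wy": 0, "wz": 0.05, "grip": 1.4}, {"dx": -2.7, "dy": 1.38, "dz": 1.6, "wx": -0.001, "wy": 0, "wz": 0.05, "grip": 1.4}]'

```text
clock: 12.85
eef_pos: [0.6041, 0.0412, 0.166]
tool_rot: [0.684, 0.729, 0.0, 0.0]
ft_force: [-0.7, 0.4, -1.5]
grip_width: 0.0155
grasp_force: 58.6
```

Run:
```python
from h import *
plan((.6046,.0376,.146),3.4)
# side-view check: project expected lid-flange/jar-rim centres and compare blue & jar columns
p,d,c=snap('side','s3');P=cloud(c,d);p=p.astype(int)
m=(p[...,2]>70)&(p[...,2]-p[...,0]>50)&(P[...,2]>.13)&(P[...,2]<.2)&(abs(P[...,0]-.6)<.08)&(abs(P[...,1]-.04)<.08)
u=np.where(m)[1];print('lid cols',u.min(),u.max(),len(u),'z',np.percentile(P[m][:,2],[2,50,98]))
j=(p.min(2)>90)&(P[...,2]>.095)&(P[...,2]<.132)&(abs(P[...,0]-.6)<.06)&(abs(P[...,1]-.04)<.06)
u=np.where(j)[1];print('jar cols',np.percentile(u,[0,1,99,100]),len(u),'z',P[j][:,2].max())
cv2.imwrite('pics/c3.png',cv2.resize(c and p[130:290,180:300].astype(np.uint8),None,fx=4,fy=3.7,interpolation=3)[:,:,::-1])
```

```text
t 12.85 tcp [0.6041 0.0412 0.166 ] yyaw 3.7 tilt [0.0007 0.0002] d cm [-0.36  0.02  2.  ] w [ 0.0007 -0.0001  0.0047] grip 0.0155 58.6 F [-0.7  0.4 -1.5] q [0.07 0.48 0.18 1.27 0.   1.57]
lid cols 221 250 209 z [0.16029592 0.16188115 0.16349402]
jar cols [223. 224. 251. 251.] 544 z 0.13197326603973308
```

>>> arm_command --increments '[{"dx": -0.2, "dy": 0, "dz": 0.1, "wx": 0, "wy": 0, "wz": 0, "grip": 1.4}, {"dx": -0.34, "dy": 0.03, "dz": 0.3, "wx": 0, "wy": 0, "wz": 0, "grip": 1.4}, {"dx": -0.34, "dy": 0.03, "dz": 0.7, "wx": 0, "wy": 0, "wz": 0, "grip": 1.4}, {"dx": -0.34, "dy": 0.03, "dz": 1.1, "wx": 0, "wy": 0, "wz": 0, "grip": 1.4}, {"dx": -0.34, "dy": 0.03, "dz": 1.4, "wx": 0, "wy": 0, "wz": 0, "grip": 1.4}, {"dx": -0.34, "dy": 0.03, "dz": 1.7, "wx": 0, "wy": 0, "wz": 0, "grip": 1.4}, {"dx": -0.34, "dy": 0.03, "dz": 1.9, "wx": 0, "wy": 0, "wz": 0, "grip": 1.4}, {"dx": -0.34, "dy": 0.03, "dz": 1.95, "wx": 0, "wy": 0, "wz": 0, "grip": 1.4}, {"dx": -0.34, "dy": 0.03, "dz": 1.95, "wx": 0, "wy": 0, "wz": 0, "grip": 1.4}]'

```text
clock: 13.8
eef_pos: [0.605, 0.0372, 0.1464]
tool_rot: [0.684, 0.729, 0.0, 0.0]
ft_force: [-0.3, -0.2, -0.6]
grip_width: 0.0153
grasp_force: 58.6
```

>>> arm_command --increments '[{"dx": 0, "dy": 0, "dz": 0.05, "wx": 0, "wy": 0, "wz": 0, "grip": 1.4}, {"dx": 0, "dy": 0, "dz": 0.1, "wx": 0, "wy": 0, "wz": 0, "grip": 1.4}, {"dx": 0, "dy": 0, "dz": 0.13, "wx": 0, "wy": 0, "wz": 0, "grip": 1.4}, {"dx": 0, "dy": 0, "dz": 0.13, "wx": 0, "wy": 0, "wz": 0, "grip": 1.4}]'

```text
clock: 14.2
eef_pos: [0.6049, 0.0372, 0.1452]
tool_rot: [0.684, 0.729, 0.0, 0.0]
ft_force: [-0.2, -0.9, -1.5]
grip_width: 0.0158
grasp_force: 58.6
```

>>> arm_command --increments '[{"dx": 0, "dy": 0, "dz": 0.05, "wx": 0, "wy": 0, "wz": 0, "grip": 1.4}, {"dx": 0, "dy": 0, "dz": 0.08, "wx": 0, "wy": 0, "wz": 0, "grip": 1.4}, {"dx": 0, "dy": 0, "dz": 0.08, "wx": 0, "wy": 0, "wz": 0, "grip": 1.4}]'

```text
clock: 14.5
eef_pos: [0.605, 0.0371, 0.1452]
tool_rot: [0.685, 0.729, 0.001, 0.001]
ft_force: [-2.1, 0.7, 4.7]
grip_width: 0.0157
grasp_force: 58.9
```

Contact at about 5–6 N, with the height as expected for a seated lid. Release and rise.

>>> arm_command --increments '[{"dx": 0, "dy": 0, "dz": 0, "wx": 0, "wy": 0, "wz": 0, "grip": 2}, {"dx": 0, "dy": 0, "dz": 0, "wx": 0, "wy": 0, "wz": 0, "grip": 2.6}, {"dx": 0, "dy": 0, "dz": 0, "wx": 0, "wy": 0, "wz": 0, "grip": 3.4}, {"dx": 0, "dy": 0, "dz": 0, "wx": 0, "wy": 0, "wz": 0, "grip": 4}, {"dx": 0, "dy": 0, "dz": 0, "wx": 0, "wy": 0, "wz": 0, "grip": 4}, {"dx": 0, "dy": 0, "dz": -1, "wx": 0, "wy": 0, "wz": 0, "grip": 4}, {"dx": 0, "dy": 0, "dz": -3, "wx": 0, "wy": 0, "wz": 0, "grip": 4}, {"dx": 0, "dy": 0, "dz": -6, "wx": 0, "wy": 0, "wz": 0, "grip": 4}, {"dx": 0, "dy": 0, "dz": -9, "wx": 0, "wy": 0, "wz": 0, "grip": 4}, {"dx": 0, "dy": 0, "dz": -9, "wx": 0, "wy": 0, "wz": 0, "grip": 4}]'

```text
clock: 15.5
eef_pos: [0.6076, 0.0373, 0.2406]
tool_rot: [0.684, 0.729, 0.004, 0.004]
ft_force: [0.2, 0.2, -0.1]
grip_width: 0.0403
grasp_force: 0.0
```

Run:
```python
from h import *
# lock grip: aligned with shaker, tool y along shaker x (yaw -10.4)
plan((.489,.0737,.19),-10.4)
p,d,c=snap('side','s4');P=cloud(c,d);p=p.astype(int)
m=(p[...,2]>70)&(p[...,2]-p[...,0]>50)&(P[...,2]>.12)&(P[...,2]<.2)&(abs(P[...,0]-.6)<.08)&(abs(P[...,1]-.04)<.08)
q=P[m];mu=q.mean(0);A=np.c_[q[:,:2]-mu[:2],np.ones(len(q))];s=np.linalg.lstsq(A,q[:,2],rcond=None)[0]
print('lid side',len(q),mu,'slope',s[:2],'circ',cv2.minEnclosingCircle(q[:,:2].astype(np.float32)))
c=load('t2');P=cloud(c,c['d']);q=P[222:250,230:262].reshape(-1,3);q=q[(q[:,2]>.115)&(q[:,2]<.14)];print('lock',q.mean(0),q.min(0),q.max(0))
```

```text
t 15.5 tcp [0.6076 0.0373 0.2406] yyaw 3.6 tilt [0.0114 0.0007] d cm [  4.38 -11.66   4.93] w [ 0.0114 -0.0014  0.2445] grip 0.0403 0.0 F [ 0.2  0.2 -0.1] q [0.06 0.45 0.33 1.44 0.   1.57]
lid side 240 [0.60118867 0.04744755 0.1410338 ] slope [-0.00347248 -0.00313015] circ ((0.6048904657363892, 0.042112160474061966), 0.033072978258132935)
lock [0.48912441 0.0738688  0.12326982] [0.47502867 0.06344101 0.11500286] [0.50296983 0.0853843  0.1279528 ]
```

The side-camera depth puts the lid's flange top at z = 0.141, level, which is exactly the seated height. On to the lock.

>>> arm_command --increments '[{"dx": 1.5, "dy": -4, "dz": 0, "wx": 0.01, "wy": -0.001, "wz": 0.08, "grip": 4.6}, {"dx": 3, "dy": -8, "dz": 1, "wx": 0.01, "wy": -0.001, "wz": 0.16, "grip": 4.6}, {"dx": 4.4, "dy": -11.7, "dz": 3, "wx": 0.011, "wy": -0.001, "wz": 0.245, "grip": 4.6}, {"dx": 4.4, "dy": -11.7, "dz": 4.5, "wx": 0.011, "wy": -0.001, "wz": 0.245, "grip": 4.6}, {"dx": 4.4, "dy": -11.7, "dz": 5, "wx": 0.011, "wy": -0.001, "wz": 0.245, "grip": 4.6}, {"dx": 4.4, "dy": -11.7, "dz": 5, "wx": 0.011, "wy": -0.001, "wz": 0.245, "grip": 4.6}]'

```text
clock: 16.15
eef_pos: [0.4853, 0.0737, 0.1837]
tool_rot: [0.768, 0.64, -0.004, -0.003]
ft_force: [-0.4, 0.1, 0.4]
grip_width: 0.0458
grasp_force: 0.0
```

Run:
```python
from h import *
plan((.489,.0739,.098),-10.4)
```

```text
t 16.15 tcp [0.4853 0.0737 0.1837] yyaw -10.4 tilt [-0.011  -0.0005] d cm [0.11 0.45 8.57] w [-0.0108  0.0024 -0.0003] grip 0.0458 0.0 F [-0.4  0.1  0.4] q [ 0.15  0.26 -0.1   1.23  0.    1.9 ]
```

>>> arm_command --increments '[{"dx": 0.1, "dy": 0.35, "dz": 1.5, "wx": -0.011, "wy": 0.002, "wz": 0, "grip": 4.6}, {"dx": 0.1, "dy": 0.4, "dz": 3.5, "wx": -0.011, "wy": 0.002, "wz": 0, "grip": 4.6}, {"dx": 0.1, "dy": 0.45, "dz": 5.5, "wx": -0.011, "wy": 0.002, "wz": 0, "grip": 4.6}, {"dx": 0.1, "dy": 0.45, "dz": 7.5, "wx": -0.011, "wy": 0.002, "wz": 0, "grip": 4.6}, {"dx": 0.1, "dy": 0.45, "dz": 8.4, "wx": -0.011, "wy": 0.002, "wz": 0, "grip": 4.6}, {"dx": 0.1, "dy": 0.45, "dz": 8.4, "wx": -0.011, "wy": 0.002, "wz": 0, "grip": 4.6}, {"dx": 0.1, "dy": 0.45, "dz": 8.4, "wx": -0.011, "wy": 0.002, "wz": 0, "grip": 4.6}]'

```text
clock: 16.85
eef_pos: [0.4903, 0.0738, 0.101]
tool_rot: [0.769, 0.64, 0.001, 0.001]
ft_force: [-0.1, -0.0, -0.4]
grip_width: 0.046
grasp_force: 0.0
```

>>> arm_command --increments '[{"dx": 0, "dy": 0, "dz": 0, "wx": 0, "wy": 0, "wz": 0, "grip": 3.6}, {"dx": 0, "dy": 0, "dz": 0, "wx": 0, "wy": 0, "wz": 0, "grip": 2.9}, {"dx": 0, "dy": 0, "dz": 0, "wx": 0, "wy": 0, "wz": 0, "grip": 2.4}, {"dx": 0, "dy": 0, "dz": 0, "wx": 0, "wy": 0, "wz": 0, "grip": 2.4}, {"dx": 0, "dy": 0, "dz": 0, "wx": 0, "wy": 0, "wz": 0, "grip": 2.4}]'

```text
clock: 17.35
eef_pos: [0.4897, 0.0741, 0.1015]
tool_rot: [0.768, 0.64, 0.001, 0.001]
ft_force: [-0.7, 0.7, 6.4]
grip_width: 0.0268
grasp_force: 59.8
```

Run:
```python
from h import *
o=monitor.get_obs()
a=np.radians(-10.4);y=np.array([-np.sin(a),np.cos(a)])
org=np.array([.5697,.0457]);print('lock now (tcp local y)',(o['eef_pos'][:2]-org)@y, 'tool axis x dot y',Ro.from_quat(o['tool_rot']).as_matrix()[:2,0]@y)
plan((.489,.0739,.098),-10.4)
```

```text
lock now (tcp local y) 0.01346052692032462 tool axis x dot y 0.9999995964760369
t 17.35 tcp [0.4897 0.0741 0.1015] yyaw -10.4 tilt [0.003  0.0002] d cm [-0.03 -0.07  0.35] w [ 0.0029 -0.0008 -0.0004] grip 0.0268 59.8 F [-0.7  0.7  6.4] q [ 0.15  0.33 -0.23  1.01 -0.    1.9 ]
```

>>> arm_command --increments '[{"dx": 0.5, "dy": 0, "dz": 0, "wx": 0, "wy": 0, "wz": 0, "grip": 2.4}, {"dx": 1, "dy": 0, "dz": 0, "wx": 0, "wy": 0, "wz": 0, "grip": 2.4}, {"dx": 1.5, "dy": 0, "dz": 0, "wx": 0, "wy": 0, "wz": 0, "grip": 2.4}, {"dx": 2, "dy": 0, "dz": 0, "wx": 0, "wy": 0, "wz": 0, "grip": 2.4}, {"dx": 2.5, "dy": 0, "dz": 0, "wx": 0, "wy": 0, "wz": 0, "grip": 2.4}, {"dx": 3, "dy": 0, "dz": 0, "wx": 0, "wy": 0, "wz": 0, "grip": 2.4}, {"dx": 3.5, "dy": 0, "dz": 0, "wx": 0, "wy": 0, "wz": 0, "grip": 2.4}, {"dx": 4, "dy": 0, "dz": 0, "wx": 0, "wy": 0, "wz": 0, "grip": 2.4}, {"dx": 4.4, "dy": 0, "dz": 0, "wx": 0, "wy": 0, "wz": 0, "grip": 2.4}, {"dx": 4.7, "dy": 0, "dz": 0, "wx": 0, "wy": 0, "wz": 0, "grip": 2.4}]'

```text
clock: 18.35
eef_pos: [0.4983, 0.1201, 0.1015]
tool_rot: [0.768, 0.64, 0.001, 0.001]
ft_force: [-1.2, -0.4, 5.9]
grip_width: 0.0266
grasp_force: 59.9
```

>>> arm_command --increments '[{"dx": 0.2, "dy": 0, "dz": 0, "wx": 0, "wy": 0, "wz": 0, "grip": 2.4}, {"dx": 0.4, "dy": 0, "dz": 0, "wx": 0, "wy": 0, "wz": 0, "grip": 2.4}, {"dx": 0.5, "dy": 0, "dz": 0, "wx": 0, "wy": 0, "wz": 0, "grip": 2.4}, {"dx": 0.5, "dy": 0, "dz": 0, "wx": 0, "wy": 0, "wz": 0, "grip": 2.4}]'

```text
clock: 18.75
eef_pos: [0.4993, 0.1251, 0.1016]
tool_rot: [0.768, 0.64, 0.001, 0.001]
ft_force: [-2.4, -0.7, 4.6]
grip_width: 0.027
grasp_force: 59.9
```

>>> arm_command --increments '[{"dx": 0.2, "dy": 0, "dz": 0, "wx": 0, "wy": 0, "wz": 0, "grip": 2.4}, {"dx": 0.4, "dy": 0, "dz": 0, "wx": 0, "wy": 0, "wz": 0, "grip": 2.4}, {"dx": 0.4, "dy": 0, "dz": 0, "wx": 0, "wy": 0, "wz": 0, "grip": 2.4}]'

```text
clock: 19.05
eef_pos: [0.5, 0.129, 0.1015]
tool_rot: [0.768, 0.64, 0.001, 0.001]
ft_force: [-1.3, -2.0, 4.9]
grip_width: 0.0268
grasp_force: 59.9
```

>>> arm_command --increments '[{"dx": 0.2, "dy": 0, "dz": 0, "wx": 0, "wy": 0, "wz": 0, "grip": 2.4}, {"dx": 0.4, "dy": 0, "dz": 0, "wx": 0, "wy": 0, "wz": 0, "grip": 2.4}, {"dx": 0.4, "dy": 0, "dz": 0, "wx": 0, "wy": 0, "wz": 0, "grip": 2.4}]'

```text
clock: 19.35
eef_pos: [0.5007, 0.133, 0.1015]
tool_rot: [0.768, 0.64, 0.001, 0.001]
ft_force: [-0.4, -0.4, 5.4]
grip_width: 0.0265
grasp_force: 59.9
```

>>> arm_command --increments '[{"dx": 0.2, "dy": 0, "dz": 0, "wx": 0, "wy": 0, "wz": 0, "grip": 2.4}, {"dx": 0.3, "dy": 0, "dz": 0, "wx": 0, "wy": 0, "wz": 0, "grip": 2.4}, {"dx": 0.3, "dy": 0, "dz": 0, "wx": 0, "wy": 0, "wz": 0, "grip": 2.4}]'

```text
clock: 19.65
eef_pos: [0.5008, 0.1332, 0.1015]
tool_rot: [0.769, 0.639, -0.001, 0.003]
ft_force: [-2.2, -8.8, 8.1]
grip_width: 0.0271
grasp_force: 60.3
```

>>> arm_command --increments '[{"dx": 0.1, "dy": 0, "dz": 0, "wx": 0, "wy": 0, "wz": 0, "grip": 2.4}, {"dx": 0.2, "dy": 0, "dz": 0, "wx": 0, "wy": 0, "wz": 0, "grip": 2.4}, {"dx": 0.2, "dy": 0, "dz": 0, "wx": 0, "wy": 0, "wz": 0, "grip": 2.4}]'

```text
clock: 19.95
eef_pos: [0.5007, 0.1333, 0.1015]
tool_rot: [0.769, 0.639, -0.002, 0.004]
ft_force: [-3.6, -13.2, 8.9]
grip_width: 0.0265
grasp_force: 60.5
```

>>> arm_command --increments '[{"dx": -0.3, "dy": 0, "dz": 0, "wx": 0, "wy": 0, "wz": 0, "grip": 2.4}, {"dx": -0.45, "dy": 0, "dz": 0, "wx": 0, "wy": 0, "wz": 0, "grip": 2.8}, {"dx": -0.45, "dy": 0, "dz": 0, "wx": 0, "wy": 0, "wz": 0, "grip": 3.6}, {"dx": -0.45, "dy": 0, "dz": 0, "wx": 0, "wy": 0, "wz": 0, "grip": 4.4}, {"dx": -0.45, "dy": 0, "dz": 0, "wx": 0, "wy": 0, "wz": 0, "grip": 4.6}, {"dx": -0.45, "dy": 0, "dz": -2, "wx": 0, "wy": 0, "wz": 0, "grip": 4.6}, {"dx": -0.45, "dy": 0, "dz": -5, "wx": 0, "wy": 0, "wz": 0, "grip": 4.6}, {"dx": -0.45, "dy": 0, "dz": -8, "wx": 0, "wy": 0, "wz": 0, "grip": 4.6}, {"dx": -0.45, "dy": 0, "dz": -9, "wx": 0, "wy": 0, "wz": 0, "grip": 4.6}, {"dx": -0.45, "dy": 0, "dz": -9, "wx": 0, "wy": 0, "wz": 0, "grip": 4.6}]'

```text
clock: 20.95
eef_pos: [0.5011, 0.1339, 0.1917]
tool_rot: [0.768, 0.64, 0.002, 0.001]
ft_force: [0.9, 0.3, -1.0]
grip_width: 0.046
grasp_force: 0.0
```

Run:
```python
from h import *
plan((.4718,-.0225,.14),-10.4)
p,d,c=snap('side','s5');P=cloud(c,d)
q=P.reshape(-1,3);k=p.max(2).reshape(-1)<70
q=q[k&(abs(q[:,2]-.123)<.006)&(abs(q[:,0]-.5)<.05)&(abs(q[:,1]-.13)<.05)];print('lock',q.mean(0),q.min(0),q.max(0))
a=np.radians(-10.4);y=np.array([-np.sin(a),np.cos(a)])
print('tcp->', )
p,d,c=snap('wrist','w6')
cv2.imwrite('pics/s5c.png',cv2.resize(load('s5')['p'][140:300,150:350],None,fx=3,fy=3)[:,:,::-1])
```

```text
t 20.95 tcp [0.5011 0.1339 0.1917] yyaw -10.4 tilt [0.0047 0.0007] d cm [-15.92  -0.08   5.14] w [ 0.0045 -0.0016 -0.0001] grip 0.046 0.0 F [ 0.9  0.3 -1. ] q [ 0.26  0.29 -0.03  1.24 -0.    2.01]
lock [0.4986062  0.13807964 0.1223248 ] [0.4867473  0.12759323 0.11713233] [0.51212272 0.1467522  0.1261009 ]
tcp->
```

View pics/s5c.png

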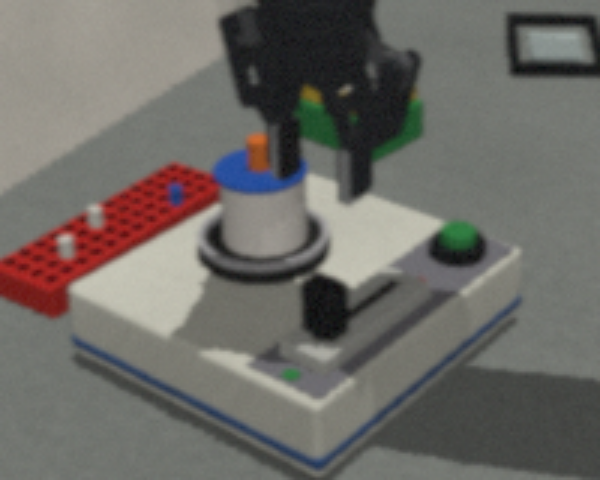

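The side crop shows the lid seated level on the jar (260,170), with the lock at (325,305), at the green-dot end. Now the button: I'll shut the fingers and go above it.

>>> arm_command --increments '[{"dx": -3, "dy": 0, "dz": 0, "wx": 0.004, "wy": -0.001, "wz": 0, "grip": 0}, {"dx": -7, "dy": 0, "dz": 0, "wx": 0.004, "wy": -0.001, "wz": 0, "grip": 0}, {"dx": -11, "dy": -0.1, "dz": 0, "wx": 0.004, "wy": -0.001, "wz": 0, "grip": 0}, {"dx": -14.5, "dy": -0.1, "dz": 1, "wx": 0.004, "wy": -0.001, "wz": 0, "grip": 0}, {"dx": -15.9, "dy": -0.1, "dz": 3.5, "wx": 0.004, "wy": -0.001, "wz": 0, "grip": 0}, {"dx": -15.9, "dy": -0.1, "dz": 5.1, "wx": 0.004, "wy": -0.001, "wz": 0, "grip": 0}, {"dx": -15.9, "dy": -0.1, "dz": 6.5, "wx": 0.004, "wy": -0.001, "wz": 0, "grip": 0}, {"dx": -15.9, "dy": -0.1, "dz": 8, "wx": 0.004, "wy": -0.001, "wz": 0, "grip": 0}, {"dx": -15.9, "dy": -0.1, "dz": 8, "wx": 0.004, "wy": -0.001, "wz": 0, "grip": 0}]'

```text
clock: 21.95
eef_pos: [0.467, -0.0228, 0.1066]
tool_rot: [0.768, 0.64, -0.004, -0.003]
ft_force: [-0.2, -0.2, -0.3]
grip_width: 0.0
grasp_force: 0.0
```

Run:
```python
from h import *
plan((.4718,-.0225,.090),-10.4)
c=load('top0');P=cloud(c,c['d']);q=P[241:247,288:295].reshape(-1,3);print(q.mean(0))
```

```text
t 21.95 tcp [ 0.467  -0.0228  0.1066] yyaw -10.4 tilt [-0.011  -0.0001] d cm [0.11 0.48 1.66] w [-0.0108  0.0021 -0.0007] grip 0.0 0.0 F [-0.2 -0.2 -0.3] q [-0.05  0.28 -0.28  1.02 -0.    1.7 ]
[ 0.47202982 -0.0219165   0.09167071]
```

>>> arm_command --increments '[{"dx": 0.1, "dy": 0.45, "dz": 0.4, "wx": -0.011, "wy": 0.002, "wz": 0, "grip": 0}, {"dx": 0.1, "dy": 0.45, "dz": 0.8, "wx": -0.011, "wy": 0.002, "wz": 0, "grip": 0}, {"dx": 0.1, "dy": 0.45, "dz": 1.2, "wx": -0.011, "wy": 0.002, "wz": 0, "grip": 0}, {"dx": 0.1, "dy": 0.45, "dz": 1.5, "wx": -0.011, "wy": 0.002, "wz": 0, "grip": 0}, {"dx": 0.1, "dy": 0.45, "dz": 1.8, "wx": -0.011, "wy": 0.002, "wz": 0, "grip": 0}, {"dx": 0.1, "dy": 0.45, "dz": 2, "wx": -0.011, "wy": 0.002, "wz": 0, "grip": 0}, {"dx": 0.1, "dy": 0.45, "dz": 2, "wx": -0.011, "wy": 0.002, "wz": 0, "grip": 0}]'

```text
clock: 22.65
eef_pos: [0.4751, -0.0227, 0.0904]
tool_rot: [0.768, 0.64, 0.003, 0.003]
ft_force: [-0.6, -0.0, 1.5]
grip_width: -0.0001
grasp_force: 1.1
```

>>> arm_command --increments '[{"dx": 0, "dy": -0.25, "dz": 0.15, "wx": 0, "wy": 0, "wz": 0, "grip": 0}, {"dx": 0, "dy": -0.25, "dz": 0.3, "wx": 0, "wy": 0, "wz": 0, "grip": 0}, {"dx": 0, "dy": -0.25, "dz": 0.45, "wx": 0, "wy": 0, "wz": 0, "grip": 0}, {"dx": 0, "dy": -0.25, "dz": 0.45, "wx": 0, "wy": 0, "wz": 0, "grip": 0}]'

```text
clock: 23.05
eef_pos: [0.4736, -0.0223, 0.0863]
tool_rot: [0.768, 0.64, 0.004, 0.004]
ft_force: [3.5, 0.2, 4.5]
grip_width: -0.0
grasp_force: 2.3
```

>>> arm_command --increments '[{"dx": 0, "dy": 0, "dz": 0.1, "wx": 0, "wy": 0, "wz": 0, "grip": 0}, {"dx": 0, "dy": 0, "dz": 0.2, "wx": 0, "wy": 0, "wz": 0, "grip": 0}, {"dx": 0, "dy": 0, "dz": 0.3, "wx": 0, "wy": 0, "wz": 0, "grip": 0}, {"dx": 0, "dy": 0, "dz": 0.3, "wx": 0, "wy": 0, "wz": 0, "grip": 0}]'

```text
clock: 23.45
eef_pos: [0.4738, -0.0223, 0.0857]
tool_rot: [0.768, 0.64, 0.004, 0.004]
ft_force: [-3.8, 0.3, 22.1]
grip_width: 0.0001
grasp_force: 11.3
```

The button has hit its hard stop (22 N at z = 0.0857). I'll lift off and do a last check.

>>> arm_command --increments '[{"dx": 0, "dy": 0, "dz": -0.5, "wx": 0, "wy": 0, "wz": 0, "grip": 0}, {"dx": 0, "dy": 0, "dz": -1.5, "wx": 0, "wy": 0, "wz": 0, "grip": 0}, {"dx": 0, "dy": 0, "dz": -4, "wx": 0, "wy": 0, "wz": 0, "grip": 0}, {"dx": 0, "dy": 0, "dz": -7, "wx": 0, "wy": 0, "wz": 0, "grip": 0}, {"dx": 0, "dy": 0, "dz": -10, "wx": 0, "wy": 0, "wz": 0, "grip": 0}, {"dx": 0, "dy": 0, "dz": -12, "wx": 0, "wy": 0, "wz": 0, "grip": 0}, {"dx": 0, "dy": 0, "dz": -12, "wx": 0, "wy": 0, "wz": 0, "grip": 0}, {"dx": 0, "dy": 0, "dz": -12, "wx": 0, "wy": 0, "wz": 0, "grip": 0}]'

```text
clock: 24.25
eef_pos: [0.4704, -0.0221, 0.2019]
tool_rot: [0.768, 0.64, 0.002, 0.002]
ft_force: [0.4, 0.0, -1.0]
grip_width: 0.0001
grasp_force: 0.0
```

Run:
```python
from h import *
plan((.47,0,.2))
p,d,c=snap('side','s6');P=cloud(c,d);pp=p.astype(int)
m=(pp[...,2]>70)&(pp[...,2]-pp[...,0]>50)&(P[...,2]>.12)&(P[...,2]<.2)&(abs(P[...,0]-.6)<.08)&(abs(P[...,1]-.04)<.08)
q=P[m];mu=q.mean(0);A=np.c_[q[:,:2]-mu[:2],np.ones(len(q))];print('lid',len(q),mu,np.linalg.lstsq(A,q[:,2],rcond=None)[0],cv2.minEnclosingCircle(q[:,:2].astype(np.float32)))
q=P.reshape(-1,3);k=pp.max(2).reshape(-1)<70
q=q[k&(abs(q[:,2]-.123)<.006)&(abs(q[:,0]-.5)<.05)&(abs(q[:,1]-.13)<.05)];print('lock',q.mean(0),q.min(0),q.max(0))
g=(pp[...,1]>90)&(pp[...,0]<80)&(abs(P[...,0]-.472)<.03)&(abs(P[...,1]+.022)<.03);print('btn z',P[g][:,2].max() if g.any() else None)
```

```text
t 24.25 tcp [ 0.4704 -0.0221  0.2019] yyaw -10.4 tilt [ 0.0059 -0.0003] d cm [ 2.16 -0.44  0.18] w [0. 0. 0.] grip 0.0001 0.0 F [ 0.4  0.  -1. ] q [-0.05  0.19 -0.13  1.24 -0.    1.71]
lid 292 [0.60264971 0.04445063 0.14108454] [0.00135505 0.0011306  0.14108454] ((0.6060073971748352, 0.03955375403165817), 0.03543824329972267)
lock [0.49829525 0.1380505  0.12246846] [0.48698573 0.1283291  0.11755654] [0.51158884 0.14510674 0.12624629]
btn z 0.0920484544906155
```

The lid is level and seated, the lock is at its stop, the button is back out, and the arm is clear of everything.

```bash
python3 -c "
from workcell import job
print(job.job_done())"
```

```text
the job is handed in; nothing more can be done
None
```

I handed the job in at about 24 s. The jar is on the platform with the lid seated level, the lock is at its end stop, and the button was pressed fully and let go. The hand-in call gave no verdict.

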